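# Sort returned lotion bottles by cap colour and by heft

## Robot

A 7-joint arm with a two-finger parallel gripper is mounted at the origin on the work surface. World frame = base frame: x ahead of the robot, y to its left, z up, the work surface at z = 0. Lengths are in mm, angles in rad, forces in N, time in s.
With the tool pointing down it reaches from about 400 to 850 mm from the base axis. Payload 4.5 kg.
Tool frame: the origin (TCP) lies on the centre line of the jaws, within the pads' length; the fingertips stand robot.tips_ahead ahead of it and the grasp point (between the pads) lies 3 mm ahead of it (robot.tips_ahead is the distance from the TCP to the fingertips, in mm); z points along the fingers, y is the direction in which the jaws open and shut (so a half turn about z gives the same grasp; the last joint's range is limited). The gripper opens to 85 mm and grips with 20 to 120 N. Pads are 22 mm wide; open, the fingers measure 114 mm over their backs; the gripper's body (76 mm by 85 mm) begins 54 mm behind the grasp point. The pads swing forward as they close: fully open they stand 13 mm farther back than shut.
Start: joints at [1.365, 0.689, -0.195, 1.565, 0.157, 0.902, -0.215], TCP at [148.471, -607.134, 214.917] pointing down, gripper open.
Joint ranges: [-3.01, 3.01], [-0.46, 2.08], [-1.47, 1.51], [0.13, 2.56], [-1, 4.14], [0.04, 2.09], [-2.66, 2.66]. Speed limits (rad/s): [2.57, 2.57, 3.14, 3.14, 3.14, 3.14, 3.14].

## Interface

Orientations are given as [roll, pitch, yaw] about the fixed x, y, z axes, in that order (R = Rz(yaw) Ry(pitch) Rx(roll)).
In Python, from rig import robot gives the robot as it stands. The module is installed in compiled form; this text tells all that it offers.
- The arm moves only by the tool send_rows, never from a script. Its argument "steps" is a list of rows, each an object with "delta_pos": the shift along the tool's x, y, z in cm, a list of three; "turn": the turn about the tool's z in degrees; "grip": the finger opening in cm, from 0 to 8.54. In form: [{"delta_pos": [dx, dy, dz], "turn": turn, "grip": grip}, ...]. A call has 1 to 10 rows; each row is the pose to reach, as a shift and turn from the pose commanded when the call began, along the tool's axes at that moment; what a row does not reach only later rows make up. A row lasts 1/12 s, in which the tool goes at most 41.7 mm and 7.16 degrees, less where a joint would pass 70% of its speed; a pose out of reach is approached as far as the arm can. A call with a gripper value outside its range is refused whole. The fingers move at their own pace and stop on an object; the grip force is fixed at half the most. Time passes only in rows, so rows that repeat a pose let the fingers close. It gives the time, the measured TCP pose, the force and the opening at its end, in the units of the state.
- robot.sense(): the state, without advancing time (a new reading comes with each control period).
- robot.snapshot(name): name is "scene" or "top" or "wrist"; returns a dict with "image" (400x640x3 uint8, red, green, blue), "z_map" (400x640 float32, mm along the optical axis (not along the pixel's ray), 0 where there is no reading), "fx", "fy", "cx", "cy" (pixels), "R" (3x3) and "t" (3): a world point X has camera coordinates R X + t; the wrist camera has in their place "tool_from_camera" (4x4, takes a point from camera to tool coordinates, whose origin is the TCP and whose axes are the flange's). Camera axes: x right, y down, z forward; pixel columns grow to the right and rows downward; lengths in mm; the calibration is good to about 2 mm. A picture is of the moment at which its call begins: read the wrist's pose just before it.
- robot.job_done(): hands the job in, once; it reports no verdict.
The state is a dict: "time_s": time; "joint_positions": joint angles; "qvel": joint speeds; "joint_torque": joint torques, N m; "tool_pos": TCP position; "tcp_rot": TCP orientation; "ft_force": force on the tool from outside, world axes, zero at the start; "wrist_torque": the same for the moment, N m; "opening": finger opening in mm.
Only numpy, scipy, OpenCV 4.12 (cv2) and the standard library are available. Lean on these libraries where they do the work, as an engineer would, in place of code of your own. Each camera call takes 0.05 s, during which the arm holds its last target.

## Task

Sort the three returned lotion bottles for restocking: stand each red-capped one in the red tray and each blue-capped one in the blue tray, but heft each first, because any bottle that weighs less than about 240 g has been used and belongs upright in the grey tray instead, whatever its colour. Leave the green-capped bottle and everything else on the counter where it is.

Things in the scene. Friction and masses are not known exactly. Their poses are not given: they have to be found in the camera images.
- red_a_mid (a point): opaque white lotion bottle with a red cap, upright at the start, 170 mm tall; body 56 mm in diameter up to 112 mm, tapering to 38 mm at 127 mm; red cylindrical cap 44 mm in diameter from 127 to 170 mm. Holds an unseen amount: 65 to 400 g in all, differing for every bottle and every run, so it can only be felt (held weight about 0.6 to 3.9 N; the weight line is 2.35 N). This point is on the axis, half-way up (85 mm over the base); z runs up the axis
- red_b_mid (a point): opaque white lotion bottle with a red cap, upright at the start, 170 mm tall; body 56 mm in diameter up to 112 mm, tapering to 38 mm at 127 mm; red cylindrical cap 44 mm in diameter from 127 to 170 mm. Holds an unseen amount: 65 to 400 g in all, differing for every bottle and every run, so it can only be felt (held weight about 0.6 to 3.9 N; the weight line is 2.35 N). This point is on the axis, half-way up (85 mm over the base); z runs up the axis
- blue_a_mid (a point): opaque white lotion bottle with a blue cap, upright at the start, 170 mm tall; body 56 mm in diameter up to 112 mm, tapering to 38 mm at 127 mm; blue cylindrical cap 44 mm in diameter from 127 to 170 mm. Holds an unseen amount: 65 to 400 g in all, differing for every bottle and every run, so it can only be felt (held weight about 0.6 to 3.9 N; the weight line is 2.35 N). This point is on the axis, half-way up (85 mm over the base); z runs up the axis
- red_tray: square open red tray, fixed to the counter, 170 x 170 mm outside, 160 x 160 mm inside, 35 mm high, walls and floor 5 mm thick. Origin at the centre of its underside on the counter; x and y along its sides, z up. Room for four bottles, 78 mm apart in a square
- blue_tray: square open blue tray, fixed to the counter, 170 x 170 mm outside, 160 x 160 mm inside, 35 mm high, walls and floor 5 mm thick. Origin at the centre of its underside on the counter; x and y along its sides, z up. Room for four bottles, 78 mm apart in a square
- grey_tray: square open grey tray, fixed to the counter, 170 x 170 mm outside, 160 x 160 mm inside, 35 mm high, walls and floor 5 mm thick. Origin at the centre of its underside on the counter; x and y along its sides, z up. Room for four bottles, 78 mm apart in a square
- green_bottle_mid (a point): bystander: a bottle of the same shape and size as the others with a green cap, among them; this point is on its axis, 85 mm over its base
- perfume_carton: bystander: brown upright carton, 50 x 40 x 140 mm high, in the row of bottles; origin at the centre of its underside
- cream_jar: bystander: white cream jar with a brass lid, 68 mm in diameter, 50 mm high, upright; origin at the centre of its underside
- pump_bottle: bystander: amber pump bottle, 60 mm in diameter, 150 mm high, upright; origin at the centre of its underside
- marker: bystander: black and red marker pen lying down, 130 mm long, 17 mm thick; origin at the centre of its underside

How it is judged (in metres and radians):
At the end, for the whole second after the job is handed in: Each bottle stands upright (0.12 rad), at rest and released, on a tray floor, its axis within 60 mm of the tray centre along both sides: over 280 g (2.75 N) in its cap colour's tray, under 200 g (1.96 N) in the grey tray, between these in either of the two (angle between each of red_a_mid, red_b_mid, blue_a_mid's own z axis and vertical below 0.12 rad and linear speed of each of red_a, red_b, blue_a below 0.03 m/s and ((x of red_a_mid in the frame of red_tray between -0.06 and 0.06 m and y of red_a_mid in the frame of red_tray between -0.06 and 0.06 m and z of red_a_mid in the frame of red_tray between 0.082 and 0.097 m and contact force between red_a and red_tray above 1.96 N) or (x of red_a_mid in the frame of grey_tray between -0.06 and 0.06 m and y of red_a_mid in the frame of grey_tray between -0.06 and 0.06 m and z of red_a_mid in the frame of grey_tray between 0.082 and 0.097 m and contact force between red_a and grey_tray below 2.75 N)) and ((x of red_b_mid in the frame of red_tray between -0.06 and 0.06 m and y of red_b_mid in the frame of red_tray between -0.06 and 0.06 m and z of red_b_mid in the frame of red_tray between 0.082 and 0.097 m and contact force between red_b and red_tray above 1.96 N) or (x of red_b_mid in the frame of grey_tray between -0.06 and 0.06 m and y of red_b_mid in the frame of grey_tray between -0.06 and 0.06 m and z of red_b_mid in the frame of grey_tray between 0.082 and 0.097 m and contact force between red_b and grey_tray below 2.75 N)) and ((x of blue_a_mid in the frame of blue_tray between -0.06 and 0.06 m and y of blue_a_mid in the frame of blue_tray between -0.06 and 0.06 m and z of blue_a_mid in the frame of blue_tray between 0.082 and 0.097 m and contact force between blue_a and blue_tray above 1.96 N) or (x of blue_a_mid in the frame of grey_tray between -0.06 and 0.06 m and y of blue_a_mid in the frame of grey_tray between -0.06 and 0.06 m and z of blue_a_mid in the frame of grey_tray between 0.082 and 0.097 m and contact force between blue_a and grey_tray below 2.75 N))); the robot touches nothing.
It fails at once if the green-capped bottle is moved by more than 25 mm (distance of green_bottle_mid from where it was at the start of the episode above 0.025 m).
It fails at once if another thing on the counter is moved by more than 25 mm (distance of any of perfume_carton, cream_jar, pump_bottle, marker from where it was at the start of the episode above 0.025 m).
It also fails if it takes over 72 s, if anything falls off the work surface, if the arm or the gripper's body presses on something with over 40 N, if the wrist force passes 120 N, or if a joint passes its speed limit or range.

## Working session

There is one attempt and no reset: what is moved stays moved. The work goes in short steps, Python scripts to look and compute and a tool call to move; the robot and the scene stay as the last step left them, time stands still between calls to the robot, and variables do not carry over. Pictures are saved under pics/ and viewed, and the job is handed in when it is done.

Besides the shell and the picture viewer there is one more tool, called in YAML: its name, and indented under it one key for each argument. send_rows: Moves the arm, as the interface text tells. Its arguments: {"type":"object","properties":{"steps":{"type":"array"}},"required":["steps"]}

```bash
mkdir -p pics
python3 - <<'E'
from rig import robot
import cv2,numpy as np
print(robot.tips_ahead, robot.sense())
for n in ["scene","top"]:
    s=robot.snapshot(n); cv2.imwrite(f"pics/{n}0.png",s["image"][:,:,::-1]); np.savez(f"{n}0.npz",**s)
    print(n,s["fx"],s["fy"],s["cx"],s["cy"],np.round(s["R"],3).tolist(),s["t"])
E
```

```text
22.0 {'time_s': 0.0, 'joint_positions': array([ 1.36479684,  0.69001138, -0.19451918,  1.56635032,  0.15728427,
        0.90248373, -0.21513434]), 'qvel': array([-5.34634642e-05, -8.46152017e-04,  1.86084026e-04, -8.17432619e-04,
        2.49036541e-04, -8.35711971e-04,  3.29113260e-04]), 'joint_torque': array([ 1.34870170e-03, -5.39620972e+01, -1.26643661e+00, -1.58542943e+01,
        8.98007245e-03,  9.47829714e-03,  3.93691820e-06]), 'tool_pos': array([ 148.23683071, -606.4647188 ,  214.0654283 ]), 'tcp_rot': array([-3.13973376e+00,  1.15185543e-04,  2.39844684e-01]), 'ft_force': array([0.53611689, 0.22491491, 0.01013776]), 'wrist_torque': array([ 0.00172473, -0.01065205,  0.03485877]), 'opening': 85.21135285863967}
scene 448.98519490452884 448.98519490452884 317.69037358036576 193.1617716115452 [[-0.792, 0.609, 0.025], [0.327, 0.459, -0.826], [-0.515, -0.646, -0.563]] [ 449.53713621 -103.05680605 1387.17369101]
top 501.6655968478719 501.6655968478719 324.5178125708332 194.8016482116753 [[0.029, -1.0, 0.012], [-0.986, -0.03, -0.162], [0.163, -0.007, -0.987]] [ -34.48126144  563.72534    1132.63040532]
```

View pics/scene0.png

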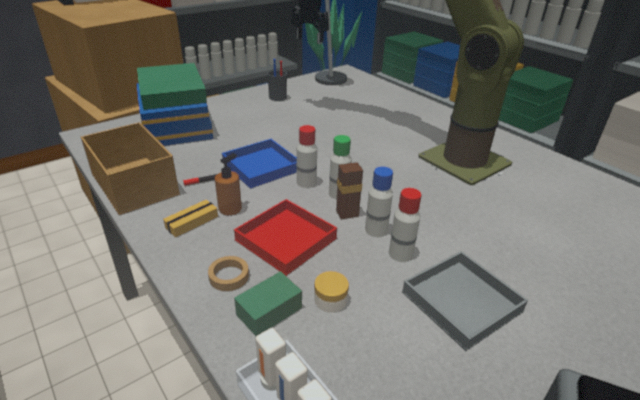

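View pics/top0.png

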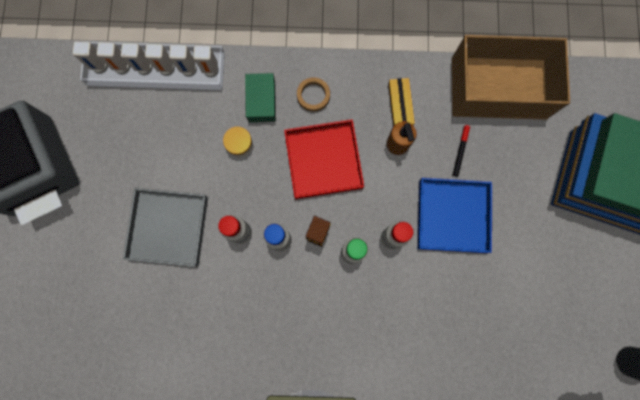

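```bash
cat > h.py <<'E'
import numpy as np,cv2
def world(s):
    z=s["z_map"].astype(float);v,u=np.mgrid[0:400,0:640]
    c=np.stack([(u-s["cx"])/s["fx"]*z,(v-s["cy"])/s["fy"]*z,z],-1)
    return (c-s["t"])@s["R"]
def onplane(s,u,v,h):
    d=np.array([(u-s["cx"])/s["fx"],(v-s["cy"])/s["fy"],1.])@s["R"]; o=-s["R"].T@s["t"]
    return o+d*(h-o[2])/d[2]
def mask(s,lo,hi,lo2=None,hi2=None):
    h=cv2.cvtColor(s["image"],cv2.COLOR_RGB2HSV); m=cv2.inRange(h,lo,hi)
    if lo2: m|=cv2.inRange(h,lo2,hi2)
    return m
COL=dict(red=((0,150,60),(8,255,255),(172,150,60),(180,255,255)),blue=((105,130,60),(125,255,255)),green=((50,120,60),(80,255,255)))
E
python3 - <<'E'
from h import *
for n in ["top","scene"]:
    s=dict(np.load(n+"0.npz")); W=world(s)
    for c,a in COL.items():
        m=mask(s,*a); k,l,st,ce=cv2.connectedComponentsWithStats(m)
        for i in range(1,k):
            if st[i,4]<60: continue
            p=W[(l==i)&(s["z_map"]>0)]
            hi=np.percentile(p[:,2],97)
            if 140<hi<200:
                t=p[p[:,2]>160]
                sel=(l==i)&(W[:,:,2]>160)
                v,u=np.nonzero(sel)
                (cx,cy),r=cv2.minEnclosingCircle(np.stack([u,v],1).astype(np.float32))
                print(n,c,"px",ce[i].round(),"mean",t.mean(0).round(1),"circ",onplane(s,cx,cy,170).round(1),round(r,1))
            elif hi<60 and st[i,4]>1500:
                rim=(l==i).astype(np.uint8); v,u=np.nonzero(rim)
                pts=np.array([onplane(s,a,b,35)[:2] for a,b in zip(u,v)],np.float32)
                q=W[(l==i)&(s["z_map"]>0)]; q=q[q[:,2]>25][:,:2].astype(np.float32)
                print(n,c,"tray",cv2.minAreaRect(q),cv2.minAreaRect(pts))
    # grey tray: height
    if n=="top":
        for nm,(u0,u1,v0,v1) in dict(grey=(110,225,175,285)).items():
            sub=W[v0:v1,u0:u1].reshape(-1,3); q=sub[(sub[:,2]>27)&(sub[:,2]<40)]
            q=q[np.abs(q[:,1]-np.median(q[:,1]))<130]
            print(nm,len(q),cv2.minAreaRect(q[:,:2].astype(np.float32)))
        sub=W.copy()
        for nm,(u,v) in dict(carton=(318,231),jar=(238,140),pump=(402,135)).items():
            p=W[v-22:v+23,u-22:u+23].reshape(-1,3);p=p[p[:,2]>(120 if nm!="jar" else 40)]
            print(nm,len(p),p.mean(0).round(),p.max(0).round(),p.min(0).round())
E
```

```text
top red tray ((656.65478515625, -12.506103515625), (168.4397430419922, 167.07940673828125), 10.708463668823242) ((654.3448486328125, -12.772171020507812), (171.2258758544922, 166.88465881347656), 10.677590370178223)
top red px [229. 226.] mean [473.5 180.7 169.9] circ [473.4 180.5 170. ] 10.1
top red px [402. 232.] mean [ 471.6 -180.5  170.1] circ [ 471.8 -180.2  170. ] 10.2
top blue tray ((528.5706176757812, -328.6343688964844), (169.77059936523438, 167.85745239257812), 88.23624420166016) ((527.655517578125, -326.89678955078125), (172.11940002441406, 169.43492126464844), 88.28833770751953)
top blue px [274. 234.] mean [459.1  85.5 170.4] circ [459.   85.4 170. ] 10.1
top green px [620. 164.] mean [ 631.  -646.2  171. ] circ [ 635.1 -661.3  170. ] 48.5
top green px [356. 249.] mean [433.4 -85.7 170.2] circ [433.4 -85.6 170. ] 9.9
grey 732 ((480.8410339355469, 355.5879211425781), (172.32923889160156, 170.04368591308594), 86.05990600585938)
carton 457 [473.  -4. 161.] [ 505.   22. 1209.] [373. -30. 122.]
jar 644 [685. 192.  68.] [ 725.  229. 1209.] [373. -10.  41.]
pump 161 [ 685. -190.  179.] [ 716.  -10. 1209.] [ 373. -209.  120.]
scene red px [307. 129.] mean [ 474.7 -173.4  167.6] circ [ 477.1 -169.4  170. ] 7.1
scene red px [410. 198.] mean [478.6 191.2 167.7] circ [481.4 193.  170. ] 9.6
scene red tray ((657.2694091796875, -6.788932800292969), (171.38973999023438, 170.49559020996094), 10.740791320800781) ((666.1541137695312, 7.7618255615234375), (186.77352905273438, 187.2611083984375), 10.903349876403809)
scene blue px [360.  30.] mean [ -713.9 -1310.1   165.9] circ [-279.8 -812.4  170. ] 35.4
scene blue tray ((0.0, 0.0), (0.0, 0.0), 0.0) ((-561.7904052734375, -600.0960083007812), (771.8117065429688, 185.2081756591797), 34.07963943481445)
scene blue px [383. 172.] mean [463.3  94.5 167.9] circ [467.   98.4 170. ] 8.4
scene green px [342. 139.] mean [437.1 -78.2 168. ] circ [438.9 -75.3 170. ] 7.2
```

```bash
cat >> h.py <<'E'
def delta(cur,yaw,tgts,tyaw):
    """cur world mm, yaw rad; pointing down. prints delta_pos cm & turn deg"""
    c,s=np.cos(yaw),np.sin(yaw); R=np.array([[c,s,0],[s,-c,0],[0,0,-1]])
    for t in tgts: print(t,(R.T@(np.array(t)-cur)/10).round(2).tolist(),"turn",round(-np.degrees(tyaw-yaw),1))
E
python3 - <<'E'
from h import *
delta(np.array([148.5,-607.1,214.9]),.2398,[(148,-607,300),(471.7,-180.3,300),(471.7,-180.3,230)],np.pi/2)
s=dict(np.load("top0.npz")); W=world(s)
p=W[340:385,600:640].reshape(-1,3); p=p[p[:,2]>30]; print(p.min(0),p.max(0))
p=W[205:260,300:335].reshape(-1,3); p=p[(p[:,2]>125)&(p[:,2]<160)]; print(cv2.minAreaRect(p[:,:2].astype(np.float32)))
E
```

```text
(148, -607, 300) [-0.05, -0.02, -8.51] turn -76.3
(471.7, -180.3, 300) [41.53, -33.78, -8.51] turn -76.3
(471.7, -180.3, 230) [41.53, -33.78, -1.51] turn -76.3
[ 168.5985745  -741.22146808   30.1249114 ] [ 372.69308987   -9.56492303 1209.47725254]
((475.7688903808594, -4.446659088134766), (39.95030212402344, 50.76121139526367), 69.27847290039062)
```

send_rows:
  steps:
    - {"delta_pos": [0,0,-4],"turn": 0,"grip": 8.5}
    - {"delta_pos": [2,-2,-8],"turn": -7,"grip": 8.5}
    - {"delta_pos": [41.53,-33.78,-8.5],"turn": -76.3,"grip": 8.5}
    - {"delta_pos": [41.53,-33.78,-8.5],"turn": -76.3,"grip": 8.5}
    - {"delta_pos": [41.53,-33.78,-8.5],"turn": -76.3,"grip": 8.5}
    - {"delta_pos": [41.53,-33.78,-8.5],"turn": -76.3,"grip": 8.5}
    - {"delta_pos": [41.53,-33.78,-8.5],"turn": -76.3,"grip": 8.5}
    - {"delta_pos": [41.53,-33.78,-8.5],"turn": -76.3,"grip": 8.5}
    - {"delta_pos": [41.53,-33.78,-8.5],"turn": -76.3,"grip": 8.5}
    - {"delta_pos": [41.53,-33.78,-8.5],"turn": -76.3,"grip": 8.5}

```text
time_s: 0.93
tool_pos: [363.9, -320.1, 296.0]
tcp_rot: [-3.141, 0.0, 1.368]
ft_force: [0.5, -1.2, -0.8]
opening: 84.8
```

send_rows:
  steps:
    - {"delta_pos": [0,0,0],"turn": 0,"grip": 8.5}
    - {"delta_pos": [0,0,0],"turn": 0,"grip": 8.5}

```text
time_s: 1.1
tool_pos: [365.0, -319.5, 296.2]
tcp_rot: [3.141, -0.001, 1.368]
ft_force: [-0.4, -0.9, -0.3]
opening: 85.1
```

Run:
```python
from h import *
from rig import robot
s=robot.sense(); print(s["joint_positions"],s["tool_pos"],s["tcp_rot"])
delta(s["tool_pos"],s["tcp_rot"][2],[(471.7,-180.3,230)],np.pi/2)
```

```text
[ 1.00291568  0.43845713 -0.56428202  1.84957063  0.28507365  0.93433227
  0.1070423 ] [ 364.95426868 -319.54801138  296.19602894] [ 3.14109450e+00 -8.02599135e-04  1.36768782e+00]
(471.7, -180.3, 230) [15.79, 7.65, 6.62] turn -11.6
```

send_rows:
  steps:
    - {"delta_pos": [15.8,7.65,6.6],"turn": -11.6,"grip": 8.5}
    - {"delta_pos": [15.8,7.65,6.6],"turn": -11.6,"grip": 8.5}
    - {"delta_pos": [15.8,7.65,6.6],"turn": -11.6,"grip": 8.5}
    - {"delta_pos": [15.8,7.65,6.6],"turn": -11.6,"grip": 8.5}
    - {"delta_pos": [15.8,7.65,6.6],"turn": -11.6,"grip": 8.5}
    - {"delta_pos": [15.8,7.65,6.6],"turn": -11.6,"grip": 8.5}
    - {"delta_pos": [15.8,7.65,6.6],"turn": -11.6,"grip": 8.5}
    - {"delta_pos": [15.8,7.65,6.6],"turn": -11.6,"grip": 8.5}

```text
time_s: 1.77
tool_pos: [469.8, -185.5, 229.8]
tcp_rot: [-3.14, 0.002, 1.561]
ft_force: [-0.5, -0.9, -0.4]
opening: 85.0
```

```bash
cat >> h.py <<'E'
def weigh(robot,n=10):
    F=[];T=[]
    for i in range(n):
        robot.snapshot("wrist"); s=robot.sense(); F.append(s["ft_force"]);T.append(s["joint_torque"])
    F=np.array(F);T=np.array(T)
    print("t",s["time_s"],"F",F.mean(0).round(2),"sd",F.std(0).round(2),"joint",s["joint_positions"].round(2),"tau",T.mean(0).round(2))
    print(s["tool_pos"].round(1),s["tcp_rot"].round(4),s["opening"])
    return s
E
python3 - <<'E'
from h import *
from rig import robot
s=weigh(robot); w=robot.snapshot("wrist"); cv2.imwrite("pics/w1.png",w["image"][:,:,::-1])
delta(s["tool_pos"],s["tcp_rot"][2],[(471.7,-180.3,152)],np.pi/2)
E
```

```text
t 2.2667 F [ 0.01 -0.24 -0.13] sd [0.59 0.38 0.55] joint [ 0.64  0.56 -0.56  1.89  0.4   0.81 -0.15] tau [-1.000e-01 -4.295e+01 -4.590e+00 -1.366e+01  1.000e-02  0.000e+00
  0.000e+00]
[ 470.9 -183.4  230.2] [3.1414e+00 2.0000e-04 1.5641e+00] 85.01288474392007
(471.7, -180.3, 152) [0.31, 0.08, 7.82] turn -0.4
```

View pics/w1.png

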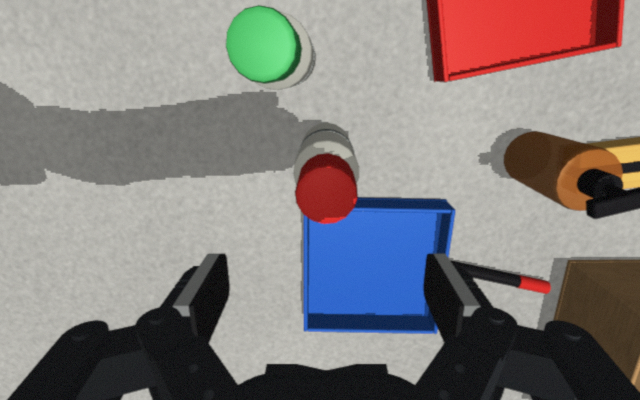

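```bash
cat >> h.py <<'E'
def capwrist(robot,col):
    st=robot.sense(); w=robot.snapshot("wrist"); m=mask(w,*COL[col]); W=world(dict(w,R=np.eye(3),t=np.zeros(3)))
    M=w["tool_from_camera"]; P=W@M[:3,:3].T+M[:3,3]
    k,l,stt,ce=cv2.connectedComponentsWithStats(m)
    for i in range(1,k):
        if stt[i,4]<800: continue
        s=(l==i)&(w["z_map"]>0); p=P[s]; top=p[p[:,2]<np.percentile(p[:,2],20)+4]
        mm=(top.max(0)+top.min(0))/2
        print(col,ce[i].round(),"tool frame mid",mm.round(1),"ext",np.ptp(top,axis=0).round(1))
    return st
E
python3 - <<'E'
from h import *
from rig import robot
s=capwrist(robot,"red"); print(s["tool_pos"],s["tcp_rot"])
delta(s["tool_pos"],s["tcp_rot"][2],[(471.7,-180.3,152)],np.pi/2)
E
```

```text
red [517.  33.] tool frame mid [112.6 191.9 206.2] ext [ 75.1 179.7  23.1]
red [326. 189.] tool frame mid [ 2.9  0.4 62.5] ext [41.8 41.3  5.8]
[ 470.9800044  -183.27853267  230.16401035] [3.14142576e+00 1.87941777e-04 1.56427252e+00]
(471.7, -180.3, 152) [0.3, 0.07, 7.82] turn -0.4
```

send_rows:
  steps:
    - {"delta_pos": [0.3,0.07,3],"turn": 0,"grip": 8.5}
    - {"delta_pos": [0.3,0.07,6],"turn": 0,"grip": 8.5}
    - {"delta_pos": [0.3,0.07,7.8],"turn": 0,"grip": 8.5}
    - {"delta_pos": [0.3,0.07,7.8],"turn": 0,"grip": 8.5}
    - {"delta_pos": [0.3,0.07,7.8],"turn": 0,"grip": 2}
    - {"delta_pos": [0.3,0.07,7.8],"turn": 0,"grip": 2}
    - {"delta_pos": [0.3,0.07,7.8],"turn": 0,"grip": 2}
    - {"delta_pos": [0.3,0.07,7.8],"turn": 0,"grip": 2}
    - {"delta_pos": [0.3,0.07,7.8],"turn": 0,"grip": 2}
    - {"delta_pos": [0.3,0.07,7.8],"turn": 0,"grip": 2}

```text
time_s: 3.2
tool_pos: [471.8, -180.7, 154.7]
tcp_rot: [3.141, 0.003, 1.564]
ft_force: [-5.3, 1.1, 19.9]
opening: 20.2
```

Run:
```python
from h import *
from rig import robot
w=robot.snapshot("wrist"); cv2.imwrite("pics/w2.png",w["image"][:,:,::-1])
w=robot.snapshot("scene"); cv2.imwrite("pics/s2.png",cv2.resize(w["image"][60:260,180:500,::-1],None,fx=2,fy=2))
print(robot.sense())
```

```text
{'time_s': 3.3, 'joint_positions': array([ 0.57080287,  0.65978003, -0.48022214,  1.9771311 ,  0.51109189,
        0.62293996, -0.25326343]), 'qvel': array([-0.00128871, -0.00079307,  0.00074116, -0.00036287, -0.00047418,
       -0.00075585,  0.00121962]), 'joint_torque': array([-6.92716073e-01, -3.65780282e+01, -3.55005562e+00, -9.95409340e+00,
        3.20764259e-01, -1.72764793e+00,  1.64537720e-03]), 'tool_pos': array([ 471.96986373, -180.71082604,  154.70439764]), 'tcp_rot': array([3.13999865e+00, 2.61570660e-03, 1.56395355e+00]), 'ft_force': array([-3.91947521, -0.07618656, 19.19788116]), 'wrist_torque': array([0.03452931, 1.3011672 , 0.03242477]), 'opening': 20.063492587905586}
```

View pics/w2.png

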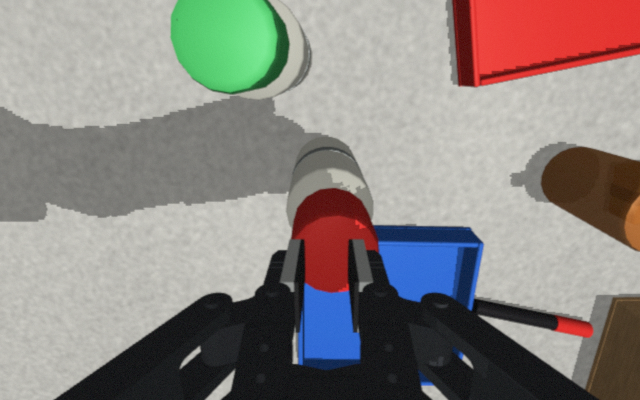

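View pics/s2.png

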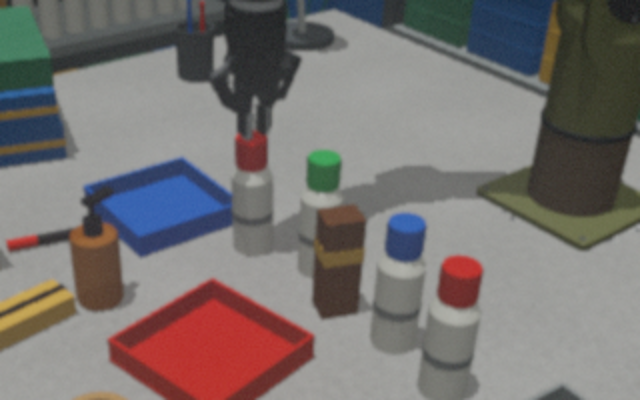

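Run:
```python
from h import *
from rig import robot
st=robot.sense(); w=robot.snapshot("wrist"); m=mask(w,*COL["red"]); W=world(dict(w,R=np.eye(3),t=np.zeros(3)))
M=w["tool_from_camera"]; P=W@M[:3,:3].T+M[:3,3]; print(M.round(2).tolist())
for v in range(190,340,12): print(v,[(u,P[v,u].round(0).astype(int).tolist()) for u in (285,292,298,335,355,360,368)])
t=robot.snapshot("top"); Wt=world(t); m=mask(t,*COL["red"]); k,l,stt,ce=cv2.connectedComponentsWithStats(m)
for i in range(1,k):
    if 40<stt[i,4]<2000: 
        p=Wt[l==i]; print(ce[i],stt[i,4],p.min(0).round(),p.max(0).round())
cv2.imwrite("pics/t2.png",cv2.resize(t["image"][150:320,280:500,::-1],None,fx=3,fy=3))
```

```text
[[0.0, -0.95, -0.32, 81.21], [1.0, 0.0, -0.0, 0.55], [0.0, -0.32, 0.95, -157.4], [0.0, 0.0, 0.0, 1.0]]
190 [(285, [-25, -39, 156]), (292, [13, -21, 44]), (298, [15, -16, 38]), (335, [21, 5, 21]), (355, [17, 18, 34]), (360, [16, 21, 37]), (368, [14, 26, 42])]
202 [(285, [-37, -40, 157]), (292, [7, -20, 38]), (298, [9, -16, 33]), (335, [21, 5, 2]), (355, [18, 16, 10]), (360, [15, 19, 19]), (368, [7, 26, 39])]
214 [(285, [-50, -40, 157]), (292, [0, -20, 36]), (298, [11, -14, 10]), (335, [20, 5, -11]), (355, [19, 14, -8]), (360, [17, 17, -4]), (368, [9, 23, 16])]
226 [(285, [-63, -41, 157]), (292, [-9, -21, 39]), (298, [12, -13, -7]), (335, [16, 5, -14]), (355, [15, 14, -13]), (360, [15, 16, -12]), (368, [14, 20, -12])]
238 [(285, [-76, -41, 157]), (292, [6, -16, -8]), (298, [10, -12, -15]), (335, [10, 5, -15]), (355, [9, 14, -14]), (360, [9, 16, -13]), (368, [9, 20, -14])]
250 [(285, [7, -18, -22]), (292, [11, -14, -28]), (298, [11, -11, -28]), (335, [3, 5, -14]), (355, [10, 13, -28]), (360, [11, 15, -28]), (368, [81, 1, -157])]
262 [(285, [11, -16, -39]), (292, [11, -13, -39]), (298, [
[... 585 characters left out ...]
0 [(285, [12, -12, -69]), (292, [6, -11, -60]), (298, [0, -10, -53]), (335, [-160, 10, 152]), (355, [-1, 11, -52]), (360, [5, 12, -59]), (368, [12, 14, -68])]
322 [(285, [17, -11, -80]), (292, [1, -11, -60]), (298, [-6, -10, -53]), (335, [-176, 10, 152]), (355, [-6, 11, -52]), (360, [-1, 12, -59]), (368, [17, 12, -80])]
334 [(285, [16, -10, -84]), (292, [-4, -11, -61]), (298, [-166, -28, 122]), (335, [-191, 10, 151]), (355, [-191, 33, 152]), (360, [-4, 12, -61]), (368, [17, 12, -85])]
[465.02298851 133.17241379] 87 [ 373. -370.   10.] [ 755.  -10. 1209.]
[228.85329341 225.69760479] 334 [373. -10. 148.] [ 494.  201. 1209.]
[394.64912281 232.1754386 ] 57 [ 453. -173.  146.] [ 485. -145.  309.]
```

View pics/t2.png

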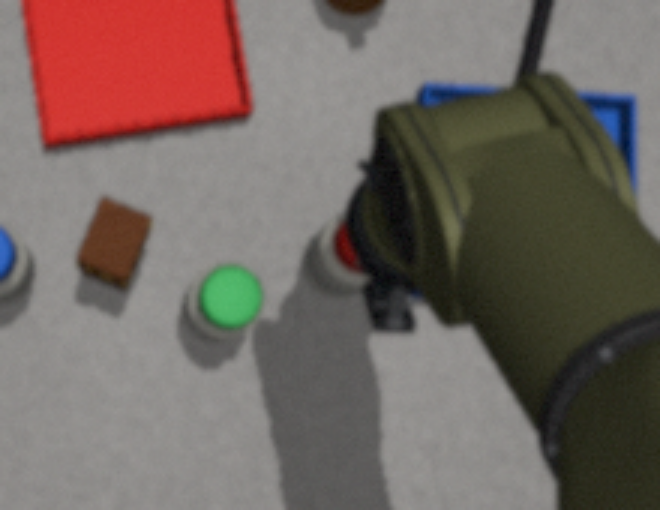

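The fingers shut on top of the cap. The depth map and the contact both put the real fingertips about 15 mm behind the TCP, not 22 mm ahead, so I'll shift my heights by about 37 mm.

send_rows:
  steps:
    - {"delta_pos": [0,0,-2],"turn": 0,"grip": 2}
    - {"delta_pos": [0,0,-4.5],"turn": 0,"grip": 8.5}
    - {"delta_pos": [0,0,-4.5],"turn": 0,"grip": 8.5}
    - {"delta_pos": [0,0,-4.5],"turn": 0,"grip": 8.5}
    - {"delta_pos": [0,0,-4.5],"turn": 0,"grip": 8.5}
    - {"delta_pos": [0,0,-4.5],"turn": 0,"grip": 8.5}
    - {"delta_pos": [0,0,-4.5],"turn": 0,"grip": 8.5}
    - {"delta_pos": [0,0,-4.5],"turn": 0,"grip": 8.5}

```text
time_s: 4.07
tool_pos: [471.3, -180.0, 196.4]
tcp_rot: [-3.14, -0.0, 1.565]
ft_force: [0.0, 0.1, 0.2]
opening: 85.0
```

Run:
```python
from h import *
from rig import robot
s=capwrist(robot,"red"); capwrist(robot,"green")
s=weigh(robot)
w=robot.snapshot("wrist"); cv2.imwrite("pics/w3.png",w["image"][:,:,::-1])
W=world(dict(w,R=np.eye(3),t=np.zeros(3)))
M=w["tool_from_camera"]; P=W@M[:3,:3].T+M[:3,3]
for v in range(240,330,12): print(v,[(u,P[v,u].round(0).astype(int).tolist()) for u in (195,205,215,225,430,440,450)])
```

```text
red [531.  35.] tool frame mid [108.3 191.2 174.1] ext [ 72.4 178.5  27.2]
red [326. 212.] tool frame mid [-1.4  1.1 28.5] ext [41.5 41.8  6. ]
green [251.  46.] tool frame mid [ 94.5 -38.1  28.7] ext [42.5 42.4  6. ]
t 4.6667 F [ 0.02 -0.04  0.16] sd [0.24 0.55 0.28] joint [ 0.61  0.6  -0.53  1.93  0.45  0.73 -0.2 ] tau [-0.000e+00 -4.414e+01 -4.540e+00 -1.230e+01  1.000e-02  0.000e+00
 -0.000e+00]
[ 471.7 -180.2  197.1] [3.1416e+00 1.0000e-04 1.5645e+00] 84.58004951865179
240 [(195, [-101, -151, 200]), (205, [-100, -139, 199]), (215, [-100, -127, 198]), (225, [-101, -116, 200]), (430, [-97, 118, 193]), (440, [-98, 130, 195]), (450, [-95, 139, 189])]
252 [(195, [-116, -152, 199]), (205, [-116, -141, 199]), (215, [-115, -129, 198]), (225, [-116, -118, 199]), (430, [-112, 120, 192]), (440, [-113, 132, 194]), (450, [-106, 138, 182])]
264 [(195, [-131, -154, 198]), (205, [11, -47, -40]), (215, [11, -43, -40]), (225, [6, -42, -32]), (430, [7, 43, -34]), (440, [11, 45, -40]), (450, [11, 49, -40])]
276 [(195, [11, -48, -48]), (205, [11, -44, -48]), (215, [8, -42, -44]), (225, [1, -42, -33]), (430, [3, 43, -35]), (440, [10, 43, -46]), (450, [12, 46, -49])]
288 [(195, [11, -45, -56]), (205, [11, -41, -56]), (215, [4, -42, -45]), (225, [-3, -41, -35]), (430, [-2, 43, -36]), (440, [5, 43, -47]), (450, [11, 43, -56])]
300 [(195, [11, -43, -62]), (205, [6, -42, -55]), (215, [-1, -42, -46]), (225, [-9, -42, -36]), (430, [-7, 44, -37]), (440, [1, 43, -49]), (450, [7, 43, -57])]
312 [(195, [8, -42, -64]), (205, [2, -42, -57]), (215, [-4, -41, -49]), (225, [-199, -125, 198]), (430, [-196, 129, 195]), (440, [-3, 43, -50]), (450, [3, 43, -59])]
324 [(195, [4, -42, -65]), (205, [-2, -42, -58]), (215, [-9, -42, -50]), (225, [-217, -127, 198]), (430, [-213, 130, 193]), (440, [-7, 43, -52]), (450, [0, 43, -60])]
```

View pics/w3.png

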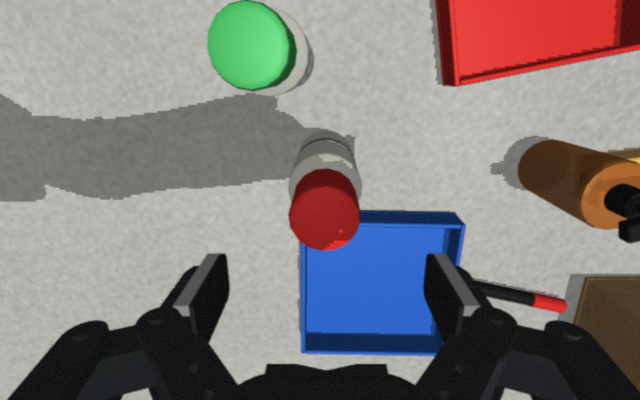

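send_rows:
  steps:
    - {"delta_pos": [-0.1,0,3.5],"turn": 0,"grip": 8.5}
    - {"delta_pos": [-0.1,0,6.5],"turn": 0,"grip": 8.5}
    - {"delta_pos": [-0.1,0,8.6],"turn": 0,"grip": 8.5}
    - {"delta_pos": [-0.1,0,8.6],"turn": 0,"grip": 8.5}
    - {"delta_pos": [-0.1,0,8.6],"turn": 0,"grip": 3}
    - {"delta_pos": [-0.1,0,8.6],"turn": 0,"grip": 3}
    - {"delta_pos": [-0.1,0,8.6],"turn": 0,"grip": 3}
    - {"delta_pos": [-0.1,0,8.6],"turn": 0,"grip": 3}
    - {"delta_pos": [-0.1,0,8.6],"turn": 0,"grip": 3}
    - {"delta_pos": [-0.1,0,8.6],"turn": 0,"grip": 3}

```text
time_s: 5.55
tool_pos: [472.4, -181.5, 112.7]
tcp_rot: [3.139, 0.001, 1.564]
ft_force: [-1.6, -0.3, 6.2]
opening: 42.8
```

send_rows:
  steps:
    - {"delta_pos": [0,0,-1],"turn": 0,"grip": 3}
    - {"delta_pos": [0,0,-3],"turn": 0,"grip": 3}
    - {"delta_pos": [0,0,-6],"turn": 0,"grip": 3}
    - {"delta_pos": [0,0,-7.5],"turn": 0,"grip": 3}
    - {"delta_pos": [0,0,-7.5],"turn": 0,"grip": 3}
    - {"delta_pos": [0,0,-7.5],"turn": 0,"grip": 3}
    - {"delta_pos": [0,0,-7.5],"turn": 0,"grip": 3}

```text
time_s: 6.13
tool_pos: [470.7, -181.3, 185.5]
tcp_rot: [-3.14, 0.0, 1.564]
ft_force: [-0.7, -0.3, -2.8]
opening: 42.8
```

Run:
```python
from h import *
from rig import robot
s=weigh(robot,14)
w=robot.snapshot("scene"); cv2.imwrite("pics/s4.png",cv2.resize(w["image"][60:260,180:500,::-1],None,fx=2,fy=2))
```

```text
t 6.8333 F [-0.18 -0.08 -2.97] sd [0.47 0.53 0.56] joint [ 0.6   0.62 -0.53  1.94  0.47  0.7  -0.21] tau [ 3.000e-02 -4.611e+01 -4.780e+00 -1.241e+01  1.000e-02  1.000e-02
 -0.000e+00]
[ 471.7 -181.2  186.1] [-3.1416e+00  1.0000e-04  1.5645e+00] 43.04578760830663
```

View pics/s4.png

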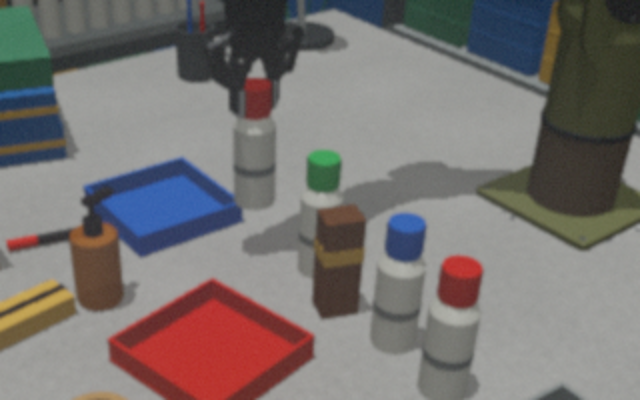

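Run:
```python
from h import *
from rig import robot
s=robot.sense()
delta(s["tool_pos"],s["tcp_rot"][2],[(663,-52,186)],np.pi/2)
```

```text
(663, -52, 186) [13.04, 19.04, 0.01] turn -0.4
```

send_rows:
  steps:
    - {"delta_pos": [2,3,0],"turn": 0,"grip": 3}
    - {"delta_pos": [4,6,0],"turn": 0,"grip": 3}
    - {"delta_pos": [6,9,0],"turn": 0,"grip": 3}
    - {"delta_pos": [8,12,0],"turn": 0,"grip": 3}
    - {"delta_pos": [10,15,0],"turn": 0,"grip": 3}
    - {"delta_pos": [12,17.5,0],"turn": 0,"grip": 3}
    - {"delta_pos": [13,19,0],"turn": 0,"grip": 3}
    - {"delta_pos": [13,19,0],"turn": 0,"grip": 3}
    - {"delta_pos": [13,19,0],"turn": 0,"grip": 3}
    - {"delta_pos": [13,19,0],"turn": 0,"grip": 3}

```text
time_s: 7.72
tool_pos: [661.5, -53.5, 185.5]
tcp_rot: [-3.14, 0.001, 1.564]
ft_force: [-0.4, -0.3, -2.7]
opening: 42.8
```

Run:
```python
from h import *
from rig import robot
s=weigh(robot,8); w=robot.snapshot("wrist"); cv2.imwrite("pics/w5.png",w["image"][:,:,::-1])
delta(s["tool_pos"],s["tcp_rot"][2],[(663,-52,118)],np.pi/2)
```

```text
t 8.1167 F [-0.12 -0.24 -2.96] sd [0.65 0.41 0.56] joint [ 0.26  0.81 -0.5   1.45  0.43  0.99 -0.35] tau [ -0.24 -59.78  -6.14 -16.28   0.     0.     0.  ]
[662.4 -52.8 186.2] [3.1415e+00 2.0000e-04 1.5639e+00] 43.15342847575168
(663, -52, 118) [0.08, 0.06, 6.82] turn -0.4
```

View pics/w5.png

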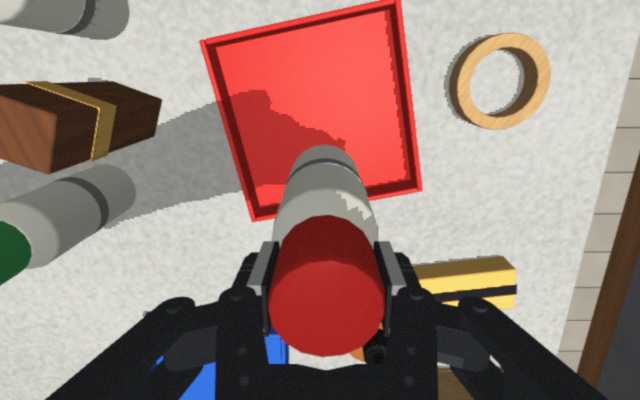

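send_rows:
  steps:
    - {"delta_pos": [0.1,0.05,2.5],"turn": 0,"grip": 3}
    - {"delta_pos": [0.1,0.05,4.5],"turn": 0,"grip": 3}
    - {"delta_pos": [0.1,0.05,6],"turn": 0,"grip": 3}
    - {"delta_pos": [0.1,0.05,6.5],"turn": 0,"grip": 3}
    - {"delta_pos": [0.1,0.05,6.8],"turn": 0,"grip": 3}
    - {"delta_pos": [0.1,0.05,6.9],"turn": 0,"grip": 3}
    - {"delta_pos": [0.1,0.05,6.9],"turn": 0,"grip": 3}

```text
time_s: 8.75
tool_pos: [663.6, -51.2, 118.0]
tcp_rot: [3.14, -0.0, 1.564]
ft_force: [0.5, 0.2, -2.1]
opening: 42.7
```

send_rows:
  steps:
    - {"delta_pos": [0,0,0.1],"turn": 0,"grip": 3}
    - {"delta_pos": [0,0,0.15],"turn": 0,"grip": 3}
    - {"delta_pos": [0,0,0.15],"turn": 0,"grip": 4.5}
    - {"delta_pos": [0,0,0.1],"turn": 0,"grip": 5.5}
    - {"delta_pos": [0,0,0.1],"turn": 0,"grip": 7}
    - {"delta_pos": [0,0,0],"turn": 0,"grip": 7}
    - {"delta_pos": [0,0,-0.5],"turn": 0,"grip": 7}
    - {"delta_pos": [0,0,-4],"turn": 0,"grip": 8.5}
    - {"delta_pos": [0,0,-8],"turn": 0,"grip": 8.5}
    - {"delta_pos": [0,0,-8],"turn": 0,"grip": 8.5}

```text
time_s: 9.58
tool_pos: [668.3, -50.2, 205.5]
tcp_rot: [3.127, -0.002, 1.564]
ft_force: [1.8, 1.1, 1.4]
opening: 84.9
```

Run:
```python
from h import *
from rig import robot
s=capwrist(robot,"red"); w=robot.snapshot("wrist"); cv2.imwrite("pics/w6.png",w["image"][:,:,::-1])
w=robot.snapshot("scene"); cv2.imwrite("pics/s6.png",w["image"][:,:,::-1])
s=robot.sense();print(s["tool_pos"],s["ft_force"])
delta(s["tool_pos"],s["tcp_rot"][2],[(473.4,180.6,197),(520,140,197)],np.pi/2)
```

```text
red [309. 116.] tool frame mid [ 39.1 -15.4 103.3] ext [196.3 196.  146.8]
[663.22974744 -51.44419886 197.68577212] [ 0.40385514 -0.73856003 -0.74216842]
(473.4, 180.6, 197) [23.08, -19.13, 0.07] turn -0.4
(520, 140, 197) [19.05, -14.44, 0.07] turn -0.4
```

View pics/s6.png

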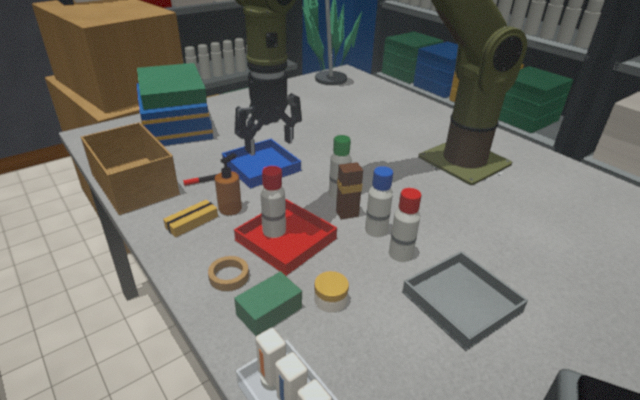

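The first bottle (about 3.0 N) stands upright in the red tray. Next is the other red one.

send_rows:
  steps:
    - {"delta_pos": [3,-2.5,0],"turn": 0,"grip": 8.5}
    - {"delta_pos": [6,-5,0],"turn": 0,"grip": 8.5}
    - {"delta_pos": [9,-7.5,0],"turn": 0,"grip": 8.5}
    - {"delta_pos": [12,-10,0],"turn": 0,"grip": 8.5}
    - {"delta_pos": [15,-12.5,0],"turn": 0,"grip": 8.5}
    - {"delta_pos": [18,-15,0],"turn": 0,"grip": 8.5}
    - {"delta_pos": [21,-17.5,0],"turn": 0,"grip": 8.5}
    - {"delta_pos": [23.1,-19.1,0],"turn": 0,"grip": 8.5}
    - {"delta_pos": [23.1,-19.1,0],"turn": 0,"grip": 8.5}
    - {"delta_pos": [23.1,-19.1,0],"turn": 0,"grip": 8.5}

```text
time_s: 10.57
tool_pos: [471.9, 181.8, 196.3]
tcp_rot: [-3.139, 0.001, 1.569]
ft_force: [0.6, -1.0, 0.1]
opening: 85.0
```

Run:
```python
from h import *
from rig import robot
s=weigh(robot,10); capwrist(robot,"red");capwrist(robot,"blue")
w=robot.snapshot("wrist"); cv2.imwrite("pics/w7.png",w["image"][:,:,::-1])
delta(s["tool_pos"],s["tcp_rot"][2],[(473.4,180.6,111)],np.pi/2)
```

```text
t 11.0667 F [0.04 0.07 0.12] sd [0.34 0.43 0.28] joint [-0.15  0.59 -0.49  1.93  0.41  0.72 -0.89] tau [-4.500e-01 -4.446e+01 -4.230e+00 -1.229e+01 -1.000e-02 -1.000e-02
 -0.000e+00]
[473.8 180.4 197. ] [-3.1416e+00  1.0000e-04  1.5635e+00] 84.95419131285132
red [324. 204.] tool frame mid [ 4.4 -0.7 29.4] ext [41.5 41.7  5.6]
red [518. 277.] tool frame mid [-88.7 159.7  49.9] ext [203.3 215.  251.5]
red [419. 314.] tool frame mid [-126.1   69.3   36.3] ext [287.2  94.  266.6]
blue [306. 327.] tool frame mid [-50.8 -14.1 -28.3] ext [123.5  41.5 121.5]
(473.4, 180.6, 111) [0.02, -0.04, 8.6] turn -0.4
```

View pics/w7.png

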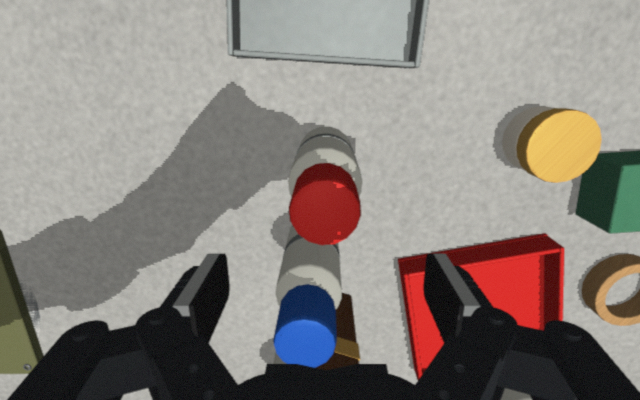

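send_rows:
  steps:
    - {"delta_pos": [0.3,-0.05,3.5],"turn": 0,"grip": 8.5}
    - {"delta_pos": [0.3,-0.05,6.5],"turn": 0,"grip": 8.5}
    - {"delta_pos": [0.3,-0.05,8.6],"turn": 0,"grip": 8.5}
    - {"delta_pos": [0.3,-0.05,8.6],"turn": 0,"grip": 8.5}
    - {"delta_pos": [0.3,-0.05,8.6],"turn": 0,"grip": 3}
    - {"delta_pos": [0.3,-0.05,8.6],"turn": 0,"grip": 3}
    - {"delta_pos": [0.3,-0.05,8.6],"turn": 0,"grip": 3}
    - {"delta_pos": [0.3,-0.05,8.6],"turn": 0,"grip": 3}
    - {"delta_pos": [0.3,-0.05,8.6],"turn": 0,"grip": 3}
    - {"delta_pos": [0.3,-0.05,8.6],"turn": 0,"grip": 3}

```text
time_s: 12.05
tool_pos: [473.8, 184.4, 112.7]
tcp_rot: [3.139, -0.001, 1.564]
ft_force: [-2.0, 0.1, 6.9]
opening: 43.1
```

send_rows:
  steps:
    - {"delta_pos": [0,0,-1],"turn": 0,"grip": 3}
    - {"delta_pos": [0,0,-3],"turn": 0,"grip": 3}
    - {"delta_pos": [0,0,-6],"turn": 0,"grip": 3}
    - {"delta_pos": [0,0,-7.5],"turn": 0,"grip": 3}
    - {"delta_pos": [0,0,-7.5],"turn": 0,"grip": 3}
    - {"delta_pos": [0,0,-7.5],"turn": 0,"grip": 3}
    - {"delta_pos": [0,0,-7.5],"turn": 0,"grip": 3}

```text
time_s: 12.63
tool_pos: [472.4, 183.0, 185.4]
tcp_rot: [-3.14, 0.001, 1.564]
ft_force: [-0.1, -1.3, -2.5]
opening: 42.8
```

Run:
```python
from h import *
from rig import robot
s=weigh(robot,16)
w=robot.snapshot("wrist"); cv2.imwrite("pics/w8.png",w["image"][:,:,::-1])
delta(s["tool_pos"],s["tcp_rot"][2],[(649,27,186),(478,317,186)],np.pi/2)
```

```text
t 13.4333 F [ 0.04  0.19 -2.95] sd [0.69 0.58 0.55] joint [-0.16  0.61 -0.48  1.94  0.43  0.69 -0.91] tau [ 2.000e-02 -4.627e+01 -4.240e+00 -1.246e+01  1.000e-02  1.000e-02
 -0.000e+00]
[473.  183.8 186.1] [3.1415e+00 1.0000e-04 1.5645e+00] 42.73881983851362
(649, 27, 186) [-15.57, 17.69, 0.01] turn -0.4
(478, 317, 186) [13.32, 0.41, 0.01] turn -0.4
```

View pics/w8.png

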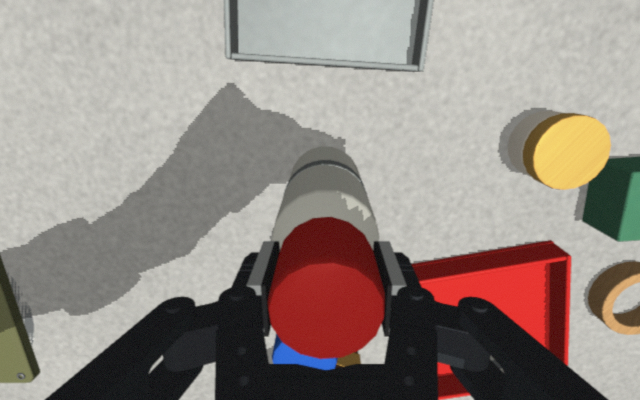

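send_rows:
  steps:
    - {"delta_pos": [-2.2,2.5,0],"turn": 0,"grip": 3}
    - {"delta_pos": [-4.4,5,0],"turn": 0,"grip": 3}
    - {"delta_pos": [-6.6,7.5,0],"turn": 0,"grip": 3}
    - {"delta_pos": [-8.8,10,0],"turn": 0,"grip": 3}
    - {"delta_pos": [-11,12.5,0],"turn": 0,"grip": 3}
    - {"delta_pos": [-13.2,15,0],"turn": 0,"grip": 3}
    - {"delta_pos": [-14.8,16.9,0],"turn": 0,"grip": 3}
    - {"delta_pos": [-15.5,17.7,0],"turn": 0,"grip": 3}
    - {"delta_pos": [-15.5,17.7,0],"turn": 0,"grip": 3}
    - {"delta_pos": [-15.5,17.7,0],"turn": 0,"grip": 3}

```text
time_s: 14.32
tool_pos: [648.6, 27.6, 185.5]
tcp_rot: [-3.14, -0.0, 1.563]
ft_force: [-0.3, 0.3, -2.1]
opening: 42.6
```

Run:
```python
from h import *
from rig import robot
s=weigh(robot,10)
delta(s["tool_pos"],s["tcp_rot"][2],[(649,27,117)],np.pi/2)
```

```text
t 14.8167 F [-0.02  0.13 -2.78] sd [0.39 0.48 0.51] joint [ 0.15  0.79 -0.5   1.51  0.43  0.96 -0.49] tau [ 3.300e-01 -5.836e+01 -5.870e+00 -1.600e+01  4.000e-02  1.000e-02
 -0.000e+00]
[648.9  27.9 186.2] [3.1415e+00 2.0000e-04 1.5649e+00] 43.129290945062074
(649, 27, 117) [-0.09, 0.01, 6.92] turn -0.3
```

send_rows:
  steps:
    - {"delta_pos": [-0.1,0,2.5],"turn": 0,"grip": 3}
    - {"delta_pos": [-0.1,0,4.5],"turn": 0,"grip": 3}
    - {"delta_pos": [-0.1,0,6],"turn": 0,"grip": 3}
    - {"delta_pos": [-0.1,0,6.6],"turn": 0,"grip": 3}
    - {"delta_pos": [-0.1,0,6.9],"turn": 0,"grip": 3}
    - {"delta_pos": [-0.1,0,7],"turn": 0,"grip": 3}
    - {"delta_pos": [-0.1,0,7],"turn": 0,"grip": 3}

```text
time_s: 15.4
tool_pos: [647.5, 26.5, 117.9]
tcp_rot: [-3.139, 0.002, 1.564]
ft_force: [-6.7, -1.3, 8.6]
opening: 42.7
```

send_rows:
  steps:
    - {"delta_pos": [0,0,0],"turn": 0,"grip": 4.5}
    - {"delta_pos": [0,0,0],"turn": 0,"grip": 5.5}
    - {"delta_pos": [0,0,0],"turn": 0,"grip": 7}
    - {"delta_pos": [0,0,0],"turn": 0,"grip": 7}
    - {"delta_pos": [0,0,-0.5],"turn": 0,"grip": 7}
    - {"delta_pos": [0,0,-3.5],"turn": 0,"grip": 8.5}
    - {"delta_pos": [0,0,-6.9],"turn": 0,"grip": 8.5}
    - {"delta_pos": [0,0,-6.9],"turn": 0,"grip": 8.5}

```text
time_s: 16.07
tool_pos: [653.5, 28.3, 192.0]
tcp_rot: [3.13, -0.003, 1.564]
ft_force: [0.8, 0.6, 0.9]
opening: 85.0
```

Run:
```python
from h import *
from rig import robot
s=weigh(robot,10)
w=robot.snapshot("scene"); cv2.imwrite("pics/s9.png",w["image"][:,:,::-1])
delta(s["tool_pos"],s["tcp_rot"][2],[(649,28,200),(459,87,200)],np.pi/2)
```

```text
t 16.5667 F [ 0.   -0.18 -0.2 ] sd [0.3  0.4  0.47] joint [ 0.15  0.79 -0.5   1.51  0.43  0.96 -0.49] tau [ 0.000e+00 -5.764e+01 -5.880e+00 -1.550e+01  0.000e+00  1.000e-02
  1.000e-02]
[648.6  26.6 184.2] [-3.1402e+00  2.0000e-04  1.5645e+00] 84.54369649505712
(649, 28, 200) [0.14, 0.04, -1.58] turn -0.4
(459, 87, 200) [5.92, -19.0, -1.58] turn -0.4
```

View pics/s9.png

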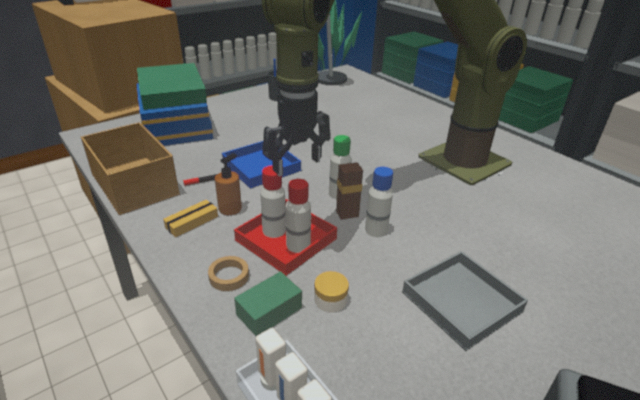

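Run:
```python
from h import *
from rig import robot
s=weigh(robot,8)
t=robot.snapshot("top"); cv2.imwrite("pics/t9.png",t["image"][:,:,::-1])
```

```text
t 17.0167 F [-0.37 -0.1  -0.07] sd [0.49 0.62 0.26] joint [ 0.15  0.79 -0.5   1.51  0.43  0.96 -0.49] tau [ 0.000e+00 -5.673e+01 -5.740e+00 -1.518e+01  1.000e-02  0.000e+00
 -0.000e+00]
[649.1  26.7 185.1] [3.1415e+00 1.0000e-04 1.5645e+00] 84.89423492236023
```

View pics/t9.png

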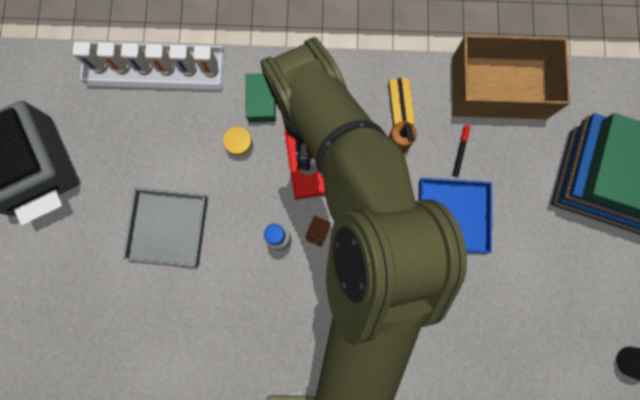

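Once settled, the joint torques agree with the force sensor: red #2 is about 2.9 N, so the red tray is right. Blue is next.

send_rows:
  steps:
    - {"delta_pos": [0.5,-1,-1.5],"turn": 0,"grip": 8.5}
    - {"delta_pos": [1.5,-4.5,-1.5],"turn": 0,"grip": 8.5}
    - {"delta_pos": [2.5,-8,-1.5],"turn": 0,"grip": 8.5}
    - {"delta_pos": [3.5,-11.5,-1.5],"turn": 0,"grip": 8.5}
    - {"delta_pos": [5,-15,-1.5],"turn": 0,"grip": 8.5}
    - {"delta_pos": [6,-18,-1.5],"turn": 0,"grip": 8.5}
    - {"delta_pos": [6,-19,-1.5],"turn": 0,"grip": 8.5}
    - {"delta_pos": [6,-19,-1.5],"turn": 0,"grip": 8.5}
    - {"delta_pos": [6,-19,-1.5],"turn": 0,"grip": 8.5}

```text
time_s: 17.82
tool_pos: [460.1, 87.9, 200.5]
tcp_rot: [3.14, 0.0, 1.565]
ft_force: [0.7, 0.8, 0.1]
opening: 85.2
```

Run:
```python
from h import *
from rig import robot
weigh(robot,6);s=weigh(robot,12); capwrist(robot,"blue")
w=robot.snapshot("wrist"); cv2.imwrite("pics/w10.png",w["image"][:,:,::-1])
delta(s["tool_pos"],s["tcp_rot"][2],[(459,86,111)],np.pi/2)
```

```text
t 18.1167 F [-0.01  0.04  0.08] sd [0.28 0.43 0.49] joint [ 0.05  0.55 -0.51  2.03  0.43  0.67 -0.75] tau [-1.800e-01 -4.132e+01 -3.890e+00 -1.139e+01 -1.000e-02  1.000e-02
  0.000e+00]
[460.4  87.7 199.9] [ 3.1412e+00 -3.0000e-04  1.5631e+00] 84.98621749893326
t 18.7167 F [ 0.25 -0.12  0.18] sd [0.36 0.33 0.32] joint [ 0.05  0.55 -0.51  2.03  0.43  0.67 -0.75] tau [ 2.000e-02 -4.092e+01 -3.780e+00 -1.156e+01  1.000e-02 -0.000e+00
  0.000e+00]
[459.4  87.9 200.1] [3.1415e+00 1.0000e-04 1.5645e+00] 84.77313414748815
blue [324. 208.] tool frame mid [ 0.6 -0.8 32.5] ext [42.6 41.1  5.6]
(459, 86, 111) [-0.19, -0.04, 8.91] turn -0.4
```

View pics/w10.png

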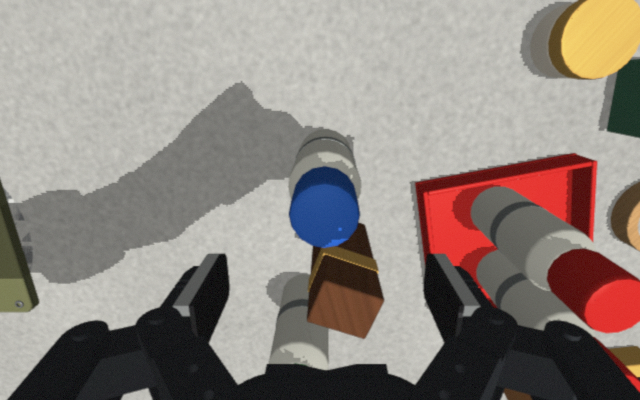

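send_rows:
  steps:
    - {"delta_pos": [0,-0.05,3.5],"turn": 0,"grip": 8.5}
    - {"delta_pos": [0,-0.05,6.5],"turn": 0,"grip": 8.5}
    - {"delta_pos": [0,-0.05,8.9],"turn": 0,"grip": 8.5}
    - {"delta_pos": [0,-0.05,8.9],"turn": 0,"grip": 8.5}
    - {"delta_pos": [0,-0.05,8.9],"turn": 0,"grip": 3}
    - {"delta_pos": [0,-0.05,8.9],"turn": 0,"grip": 3}
    - {"delta_pos": [0,-0.05,8.9],"turn": 0,"grip": 3}
    - {"delta_pos": [0,-0.05,8.9],"turn": 0,"grip": 3}
    - {"delta_pos": [0,-0.05,8.9],"turn": 0,"grip": 3}
    - {"delta_pos": [0,-0.05,8.9],"turn": 0,"grip": 3}

```text
time_s: 19.65
tool_pos: [459.6, 88.2, 112.7]
tcp_rot: [3.139, -0.001, 1.564]
ft_force: [-1.2, 0.5, 6.6]
opening: 42.9
```

send_rows:
  steps:
    - {"delta_pos": [0,0,-1],"turn": 0,"grip": 3}
    - {"delta_pos": [0,0,-3],"turn": 0,"grip": 3}
    - {"delta_pos": [0,0,-6],"turn": 0,"grip": 3}
    - {"delta_pos": [0,0,-8],"turn": 0,"grip": 3}
    - {"delta_pos": [0,0,-8.9],"turn": 0,"grip": 3}
    - {"delta_pos": [0,0,-8.9],"turn": 0,"grip": 3}
    - {"delta_pos": [0,0,-8.9],"turn": 0,"grip": 3}
    - {"delta_pos": [0,0,-8.9],"turn": 0,"grip": 3}

```text
time_s: 20.32
tool_pos: [458.1, 87.4, 199.2]
tcp_rot: [-3.14, 0.001, 1.564]
ft_force: [0.1, 0.0, -2.0]
opening: 43.0
```

Run:
```python
from h import *
from rig import robot
weigh(robot,6);s=weigh(robot,16)
w=robot.snapshot("wrist"); cv2.imwrite("pics/w11.png",w["image"][:,:,::-1])
delta(s["tool_pos"],s["tcp_rot"][2],[(575,20,200),(575,-190,200),(528,-328,200),(481,355,200)],np.pi/2)
```

```text
t 20.6167 F [-0.03  0.17 -2.01] sd [0.47 0.26 0.41] joint [ 0.05  0.55 -0.52  2.03  0.43  0.67 -0.76] tau [ 6.000e-02 -4.180e+01 -3.960e+00 -1.178e+01  1.000e-02  1.000e-02
 -0.000e+00]
[458.6  87.9 199.5] [-3.1404e+00  3.0000e-04  1.5647e+00] 42.736925993589274
t 21.4167 F [-0.1   0.28 -1.57] sd [0.44 0.46 0.51] joint [ 0.05  0.55 -0.52  2.03  0.43  0.67 -0.76] tau [-1.000e-02 -4.152e+01 -3.960e+00 -1.180e+01  1.000e-02  0.000e+00
 -0.000e+00]
[458.9  87.9 200.1] [3.1415e+00 1.0000e-04 1.5644e+00] 42.778213179572624
(575, 20, 200) [-6.72, 11.65, 0.01] turn -0.4
(575, -190, 200) [-27.72, 11.78, 0.01] turn -0.4
(528, -328, 200) [-41.55, 7.17, 0.01] turn -0.4
(481, 355, 200) [26.72, 2.04, 0.01] turn -0.4
```

View pics/w11.png

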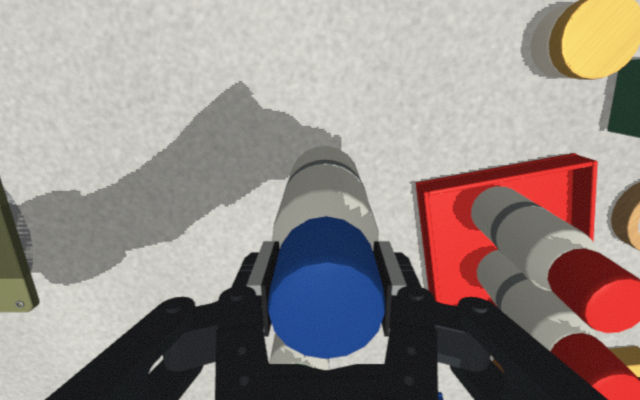

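The blue bottle is about 1.6 N, under the weight line, so it goes to the grey tray.

send_rows:
  steps:
    - {"delta_pos": [3,0.2,0],"turn": 0,"grip": 3}
    - {"delta_pos": [6,0.5,0],"turn": 0,"grip": 3}
    - {"delta_pos": [9.5,0.8,0],"turn": 0,"grip": 3}
    - {"delta_pos": [13,1,0],"turn": 0,"grip": 3}
    - {"delta_pos": [16.5,1.3,0],"turn": 0,"grip": 3}
    - {"delta_pos": [20,1.6,0],"turn": 0,"grip": 3}
    - {"delta_pos": [23,1.8,0],"turn": 0,"grip": 3}
    - {"delta_pos": [25.5,2,0],"turn": 0,"grip": 3}
    - {"delta_pos": [26.7,2,0],"turn": 0,"grip": 3}
    - {"delta_pos": [26.7,2,0],"turn": 0,"grip": 3}

```text
time_s: 22.3
tool_pos: [479.4, 358.6, 200.0]
tcp_rot: [-3.141, -0.003, 1.569]
ft_force: [-0.4, -0.2, -2.1]
opening: 42.7
```

Run:
```python
from h import *
from rig import robot
weigh(robot,6);s=weigh(robot,10)
w=robot.snapshot("scene"); cv2.imwrite("pics/s12.png",w["image"][:,:,::-1])
delta(s["tool_pos"],s["tcp_rot"][2],[(481,355,118)],np.pi/2)
```

```text
t 22.6 F [ 0.36 -0.53 -1.33] sd [0.44 0.46 0.23] joint [-0.44  0.7  -0.48  1.66  0.4   0.88 -1.09] tau [-1.120e+00 -5.261e+01 -5.580e+00 -1.518e+01 -5.000e-02 -8.000e-02
 -1.000e-02]
[481.2 352.5 200. ] [3.1415e+00 1.9000e-03 1.5620e+00] 43.12522736944754
t 23.1 F [ 0.12  0.03 -1.41] sd [0.54 0.37 0.6 ] joint [-0.44  0.7  -0.48  1.66  0.4   0.88 -1.09] tau [ 8.000e-02 -5.281e+01 -5.060e+00 -1.490e+01  1.000e-02  1.000e-02
  0.000e+00]
[480.6 354.8 200. ] [-3.1416e+00  1.0000e-04  1.5645e+00] 42.76777420164285
(481, 355, 118) [0.02, 0.04, 8.2] turn -0.4
```

View pics/s12.png

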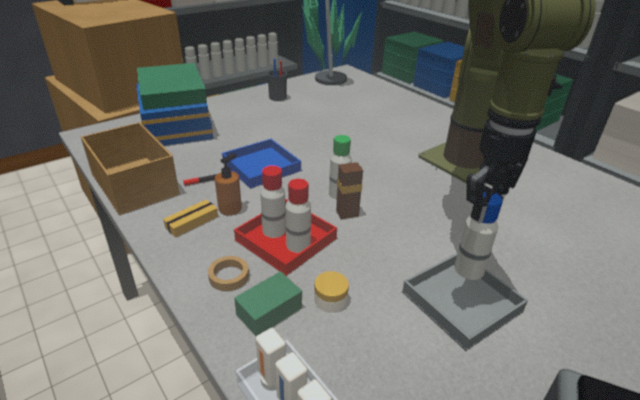

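send_rows:
  steps:
    - {"delta_pos": [0,0,3.5],"turn": 0,"grip": 3}
    - {"delta_pos": [0,0,6],"turn": 0,"grip": 3}
    - {"delta_pos": [0,0,7.4],"turn": 0,"grip": 3}
    - {"delta_pos": [0,0,8],"turn": 0,"grip": 3}
    - {"delta_pos": [0,0,8.2],"turn": 0,"grip": 3}
    - {"delta_pos": [0,0,8.35],"turn": 0,"grip": 3}
    - {"delta_pos": [0,0,8.35],"turn": 0,"grip": 3}
    - {"delta_pos": [0,0,8.35],"turn": 0,"grip": 3}

```text
time_s: 23.82
tool_pos: [480.1, 355.3, 117.8]
tcp_rot: [-3.141, -0.0, 1.565]
ft_force: [-2.4, -0.1, 6.3]
opening: 42.8
```

send_rows:
  steps:
    - {"delta_pos": [0,0,0],"turn": 0,"grip": 4.5}
    - {"delta_pos": [0,0,0],"turn": 0,"grip": 5.5}
    - {"delta_pos": [0,0,0],"turn": 0,"grip": 7}
    - {"delta_pos": [0,0,0],"turn": 0,"grip": 7}
    - {"delta_pos": [0,0,-0.5],"turn": 0,"grip": 7}
    - {"delta_pos": [0,0,-3.5],"turn": 0,"grip": 8.5}
    - {"delta_pos": [0,0,-7.5],"turn": 0,"grip": 8.5}
    - {"delta_pos": [0,0,-11],"turn": 0,"grip": 8.5}
    - {"delta_pos": [0,0,-13],"turn": 0,"grip": 8.5}
    - {"delta_pos": [0,0,-13],"turn": 0,"grip": 8.5}

```text
time_s: 24.65
tool_pos: [482.8, 357.5, 252.2]
tcp_rot: [3.134, -0.007, 1.564]
ft_force: [0.1, -0.3, 0.6]
opening: 85.0
```

Run:
```python
from h import *
from rig import robot
weigh(robot,6); capwrist(robot,"blue")
n="top"; s=robot.snapshot(n); W=world(s); cv2.imwrite("pics/t13.png",s["image"][:,:,::-1])
w=robot.snapshot("scene"); cv2.imwrite("pics/s13.png",w["image"][:,:,::-1])
```

```text
t 24.95 F [ 0.13 -0.06 -0.35] sd [0.5  0.29 0.43] joint [-0.42  0.65 -0.51  1.61  0.36  0.98 -1.06] tau [-2.000e-02 -5.217e+01 -5.200e+00 -1.646e+01 -0.000e+00  1.000e-02
  1.000e-02]
[480. 354. 245.] [-3.1394e+00  2.2000e-03  1.5646e+00] 85.01959890301934
blue [324. 186.] tool frame mid [ 2.5 -1.  72.3] ext [41.6 41.3  5.8]
```

View pics/t13.png

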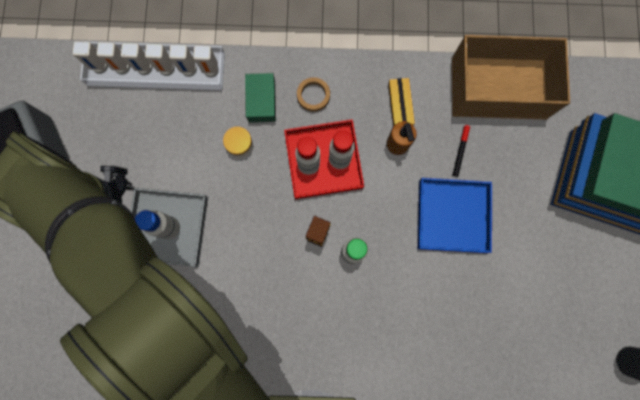

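View pics/s13.png

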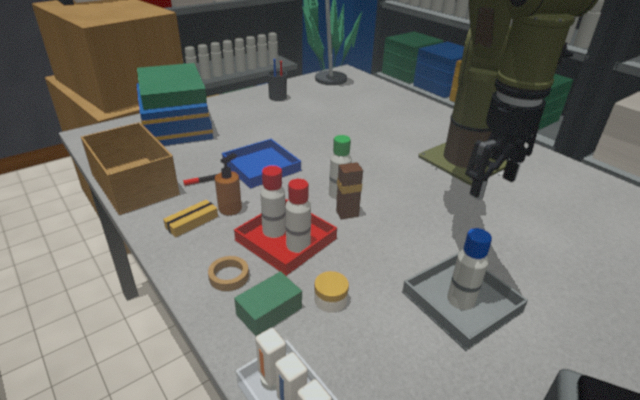

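Run:
```python
from h import *
from rig import robot
for n in ("scene","top"):
    s=robot.snapshot(n); W=world(s)
    if n=="scene": cv2.imwrite("pics/s14.png",cv2.resize(s["image"][210:350,380:560,::-1],None,fx=4,fy=4))
    for nm,(x,y) in dict(blue=(480,356),redR=(663,-51.5),redL=(648.6,26.7),green=(433.4,-85.7)).items():
        print(n,nm)
        for z0 in (45,65,85,100,135,150,165):
            m=(abs(W[...,0]-x)<45)&(abs(W[...,1]-y)<45)&(abs(W[...,2]-z0)<8)&(s["z_map"]>0)
            q=W[m][:,:2]
            if len(q)<20: continue
            # circle fit (algebraic lsq)
            A=np.c_[2*q,np.ones(len(q))]; r=np.linalg.lstsq(A,(q**2).sum(1),rcond=None)[0]
            print("  z",z0,len(q),"mean",q.mean(0).round(1),"circ",r[:2].round(1),round(float(np.sqrt(max(0,r[2]+r[0]**2+r[1]**2))),1))
```

```text
scene blue
  z 45 177 mean [498.7 368.9] circ [479.6 358.5] 27.3
  z 65 194 mean [498.4 368.6] circ [479.7 358.4] 27.5
  z 85 196 mean [498.7 368.3] circ [479.9 358.4] 27.1
  z 100 201 mean [499.2 367.7] circ [480.  358.6] 27.0
  z 135 171 mean [494.2 365.3] circ [480.4 358.6] 20.1
  z 150 175 mean [494.  365.8] circ [479.6 358.4] 21.3
  z 165 239 mean [491.2 364.7] circ [481.6 359.2] 19.1
scene redR
  z 45 122 mean [674.5 -28.6] circ [664.  -46.7] 26.9
  z 65 137 mean [676.  -29.4] circ [664.3 -46.6] 26.8
  z 85 133 mean [675.6 -29. ] circ [664.5 -46.7] 26.5
  z 100 138 mean [675.9 -30.1] circ [664.2 -47.2] 26.8
  z 135 117 mean [672.5 -34.2] circ [664.5 -46.3] 19.7
  z 150 120 mean [672.2 -33.9] circ [664.1 -46.6] 20.4
  z 165 189 mean [669.1 -37.8] circ [665.5 -44.5] 17.8
scene redL
  z 45 142 mean [660.1  45.4] circ [644.5  22.8] 33.2
  z 65 148 mean [659.7  45.8] circ [643.1  19.9] 36.2
  z 85 151 mean [660.1  45.7] circ [645.3  24.9] 31.2
  z 100 150 mean [660.3  45.9] circ [647.7  29.3] 27.1
  z 135 115 mean [656.9  42. ] circ [648.4  30.1] 19.5
  z 150 131 mean [656.8  42.2] 
[... 1037 characters left out ...]
644.1 -47.4] circ [665.4 -52.2] 27.8
  z 135 39 mean [648.4 -49.4] circ [665.7 -51.7] 22.0
  z 150 36 mean [647.5 -51.2] circ [665.3 -51.9] 21.8
  z 165 80 mean [657.  -50.3] circ [663.6 -51.2] 19.0
top redL
  z 45 37 mean [626.3  30.6] circ [643.2  36.9] 29.8
  z 65 38 mean [627.2  22.3] circ [649.2  24.4] 28.3
  z 85 29 mean [626.   19.8] circ [649.1  24.6] 27.9
  z 100 38 mean [626.4  22.3] circ [648.8  24.5] 27.6
  z 135 37 mean [632.9  22.9] circ [648.7  24.7] 21.7
  z 150 30 mean [631.3  22.7] circ [649.1  24.4] 21.7
  z 165 72 mean [638.6  23.7] circ [647.5  24.1] 19.0
top green
  z 65 20 mean [421.6 -69.1] circ [435.1 -86.8] 28.0
  z 165 321 mean [434.5 -86.1] circ [434.6 -86.3] 15.6
```

View pics/s14.png

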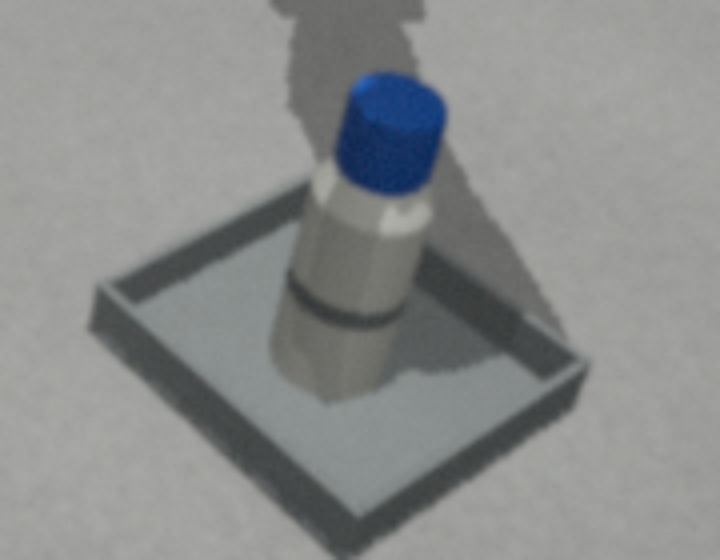

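All three bottles are upright, well inside their trays and clear of the gripper, and the green bottle measures within about 1 mm of where it started. Handing in.

Run:
```python
from rig import robot
print(robot.job_done(), robot.sense()["time_s"])
```

```text
the job is handed in; nothing more can be done
the job is handed in; nothing more can be done
```

I hefted and sorted all three bottles and handed the job in after about 25 s of the allowed 72 s. No verdict was reported.

| Bottle | Measured weight | Placed in |
|---|---|---|
| Red cap, right | about 3.0 N | red tray |
| Red cap, left | about 2.9 N | red tray |
| Blue cap | about 1.4–1.7 N (one early, unsettled reading 2.0 N) | grey tray, as used |

**Last checks:**
- **Placing:** depth fits from both cameras show all three axes vertical. Each bottle is within about 45 mm of its tray centre along both sides. The gripper was open and well above the bottles.
- **Bystanders:** the green-capped bottle measured within about 1 mm of its start. The carton, jar, pump bottle and marker look unmoved in the final top view; I did not measure them again.

**What disagreed:**
- **Fingertips:** they stood about 15 mm behind the TCP, not 22 mm ahead as `robot.tips_ahead` says. My first descent therefore closed on top of the right red cap, pressing with about 20 N (limit 40 N), and did not shift the bottle. I lowered the grasp heights by about 40 mm, and all three grasps then held.
- **Cameras:** the scene and top views differed by about 5 mm. I used the top and wrist views, which agreed to within about 4 mm.
- **Weighing:** one joint-torque check suggested the left red bottle was much lighter. The arm had not settled; read again at rest, it agreed roughly with the force sensor.

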